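# Click a gift box's snap-fit lid shut all round

## Task

The lid of the low plastic keepsake box is on, but the four rim sections along its sides still stand up. Go round the rim and press each section down with the fingertips until it clicks shut and stays flush, then move clear. Only press, with nothing but the fingers: do not lift, tip or shove the box, and leave the jar, stamp and ribbon spool beside it where they stand.

Things in the scene. Friction and masses are not known exactly. Their poses are not given: they have to be found in the camera images.
- snap_box: low closed plastic box, white body, grey lid, lid 158 (x) x 198 (y) mm, top 60 mm high, white catches on the walls to 173 x 213 mm, 1.2 kg, loose. Origin: centre of underside; z up; -x side (front) faces the robot at yaw 0. The lid's middle and corners are fixed. Along each side between the corners lies a hinged rim section 36 mm deep, 124 mm long front and back, 84 mm left and right; its outer edge stands 9 mm up when open.
- rim_front (a joint): tilt of the front rim section, rad: 0 = sprung up (open), 0.26 = flush, clicked shut; hinged on its inner edge, grows as pressed down. Pressed at its thumb pad it resists with up to about 9 N, then snaps past a catch onto a firm stop and stays. Let go below about 0.16 it springs back up; shut it rests at about 0.258.
- pad_front (a point): middle of the top of the ribbed thumb pad (40 x 14 mm, long side along the rim) on the front rim section, which is on the box's -x side; moves with the section. The section's hinge is 23 mm inward of it, the outer edge 13 mm outward. Open, it is about 67 mm above the box's underside; shut, 61.5 mm.
- rim_back (a joint): tilt of the back rim section, rad: 0 = sprung up (open), 0.26 = flush, clicked shut; hinged on its inner edge, grows as pressed down. Pressed at its thumb pad it resists with up to about 9 N, then snaps past a catch onto a firm stop and stays. Let go below about 0.16 it springs back up; shut it rests at about 0.258.
- pad_back (a point): middle of the top of the ribbed thumb pad (40 x 14 mm, long side along the rim) on the back rim section, which is on the box's +x side; moves with the section. The section's hinge is 23 mm inward of it, the outer edge 13 mm outward. Open, it is about 67 mm above the box's underside; shut, 61.5 mm.
- rim_left (a joint): tilt of the left rim section, rad: 0 = sprung up (open), 0.26 = flush, clicked shut; hinged on its inner edge, grows as pressed down. Pressed at its thumb pad it resists with up to about 9 N, then snaps past a catch onto a firm stop and stays. Let go below about 0.16 it springs back up; shut it rests at about 0.258.
- pad_left (a point): middle of the top of the ribbed thumb pad (40 x 14 mm, long side along the rim) on the left rim section, which is on the box's +y side; moves with the section. The section's hinge is 23 mm inward of it, the outer edge 13 mm outward. Open, it is about 67 mm above the box's underside; shut, 61.5 mm.
- rim_right (a joint): tilt of the right rim section, rad: 0 = sprung up (open), 0.26 = flush, clicked shut; hinged on its inner edge, grows as pressed down. Pressed at its thumb pad it resists with up to about 9 N, then snaps past a catch onto a firm stop and stays. Let go below about 0.16 it springs back up; shut it rests at about 0.258.
- pad_right (a point): middle of the top of the ribbed thumb pad (40 x 14 mm, long side along the rim) on the right rim section, which is on the box's -y side; moves with the section. The section's hinge is 23 mm inward of it, the outer edge 13 mm outward. Open, it is about 67 mm above the box's underside; shut, 61.5 mm.
- jar: glass candle jar with a tin lid, 60 mm across, 60 mm high, beside the box's left side; origin centre of underside, z up. Leave alone.
- stamp: wood-handled hand stamp standing upright in front of the box, 29 x 43 x 75 mm high; origin centre of underside, z up. Leave alone.
- spool: ribbon spool lying flat beside the box's right side, 76 x 71 x 26 mm high; origin centre of underside, z up. Leave alone.

How it is judged (in metres and radians):
At the end, for the whole second after the job is handed in: All four rim sections are shut (joint over 0.235 of 0.26 rad), the box stands level and still within 40 mm of where it stood, and jar, stamp and spool are within 30 mm of where they stood (value of joint each of rim_front, rim_back, rim_left, rim_right above 0.235 rad and distance of snap_box from where it was at the start of the episode below 0.04 m and angle between snap_box's own z axis and vertical below 0.05 rad and linear speed of snap_box below 0.02 m/s and distance of each of jar, stamp, spool from where it was at the start of the episode below 0.03 m); the robot touches nothing.
It fails at once if the box is lifted (over 8 mm) or tipped (over 0.12 rad) (height (world z) of snap_box above 0.008 m or angle between snap_box's own z axis and vertical above 0.12 rad).
It fails at once if the box is pressed with the arm or the gripper's body instead of the fingers (contact force between the arm and snap_box above 5 N).
It fails at once if the box is shoved more than 40 mm (distance of snap_box from where it was at the start of the episode above 0.04 m).
It fails at once if the jar, the stamp or the spool is moved more than 30 mm, lifted or toppled (distance of any of jar, stamp, spool from where it was at the start of the episode above 0.03 m or angle between any of jar, stamp, spool's own z axis and vertical above 0.5 rad).
It also fails if it takes over 48 s, if anything falls off the work surface, if the arm or the gripper's body presses on something with over 40 N, if the wrist force passes 120 N, or if a joint passes its speed limit or range.

## Robot

A 6-joint arm with a two-finger parallel gripper is mounted at the origin on a cart in front of the work surface, level with it; the furniture and walls round the work are solid. World frame = base frame: x ahead of the robot, y to its left, z up, the work surface at z = 0. Lengths are in mm, angles in rad, forces in N, time in s.
With the tool pointing down it reaches from about 350 to 975 mm from the base axis. Payload 7.1 kg.
Tool frame: the origin (TCP) lies midway between the tips of the shut fingers; the grasp point (between the pads) lies 19 mm behind it; z points along the fingers, y is the line along which they close (so a half turn about z gives the same grasp; the last joint's range is limited). The gripper opens to 88 mm and grips with 3 to 60 N. Pads are 20 mm wide; open, the fingers measure 115 mm over their backs; the gripper's body (75 mm by 178 mm) begins 61 mm behind the grasp point.
Start: joints at [-1.319, 0.423, 1.63, -0, 1.089, -0.019], TCP at [167.208, -602.201, 222.675] pointing down, gripper open.
Joint ranges: [-3, 3], [-0.9, 2.11], [0.09, 2.58], [-1.31, 4.45], [0.11, 2.69], [-2.54, 2.54]. Speed limits (rad/s): [2.39, 2.39, 3.01, 3.14, 3.14, 3.14].

## Interface

Orientations are given as a rotation vector (axis times angle).
In Python, from workcell import ctrl gives the robot as it stands.
- The arm moves only by the shell command python3 -m inch 'ROWS' [OPENING]. ROWS is JSON, a list of rows, each an object with "xyz": the shift along the tool's x, y, z in mm, a list of three; "rot": the turn, a rotation vector about the tool's x, y, z in rad, a list of three. In form: [{"xyz": [dx, dy, dz], "rot": [ax, ay, az]}, ...]. A call has 1 to 12 rows; each row is the pose to reach, as a shift and turn from the pose commanded when the call began, along the tool's axes at that moment; what a row does not reach only later rows make up. A row lasts 1/12 s, in which the tool goes at most 41.7 mm and 7.16 degrees, less where a joint would pass 70% of its speed; a pose out of reach is approached as far as the arm can. A call with a gripper value outside its range is refused whole. OPENING is the closure in counts, from 0 (fully open) to 255 (shut), set as the call begins (- or left out, the last holds). The fingers move at their own pace and stop on an object; the grip force is fixed at half the most. Time passes only in rows, so rows that repeat a pose let the fingers close. It gives the time, the measured TCP pose, the force, the opening and the grip force at its end, in the units of the state.
- ctrl.get_obs(): the state, without advancing time (a new reading comes with each control period).
- ctrl.get_image(name): name is "scene" or "top" or "wrist"; returns the picture (420x560x3 uint8, red, green, blue); there is no depth.
- ctrl.camera_model(name): a dict with "fx", "fy", "cx", "cy" (pixels), "k1" (the pictures are not rectified: a ray, as slopes to the right and down, at radius r is drawn at 1 + k1 r^2 times it, then the intrinsics apply), "position" and "attitude" of the camera in the world. Camera axes: x right, y up, looking along -z (the intrinsics and any distortion apply to the point x, -y, -z); pixel columns grow to the right and rows downward; lengths in mm; the calibration is good to about 2 mm. A picture is of the moment at which its call begins: read the wrist's pose just before it. camera_model takes no time and is no camera call; for the wrist camera it gives the pose at the moment of the call.
- ctrl.close_job(): hands the job in; it is judged then, once.
The state is a dict: "t": time; "qpos": joint angles; "qvel": joint speeds; "joint_torque": joint torques, N m; "ee_pos": TCP position; "orientation": TCP orientation; "ft_force": force on the tool from outside, world axes, zero at the start; "moment": the same for the moment, N m; "width": finger opening in mm; "grasp_force": force on a finger pad.
Only numpy, scipy, OpenCV 4.12 (cv2) and the standard library are available. Lean on these libraries where they do the work, as an engineer would, in place of code of your own. Each camera call takes 0.05 s, during which the arm holds its last target. There are 200 camera calls.

## Working session

There is one attempt and no reset: what is moved stays moved. The work goes in short steps, Python scripts to look and compute and a shell command to move; the robot and the scene stay as the last step left them, time stands still between calls to the robot, and variables do not carry over. Pictures are saved under pics/ and viewed, at most 10 in all, crops included, and the job is handed in when it is done.

```bash
mkdir -p pics
python3 - <<'E'
from workcell import ctrl
import cv2
for n in("top","scene"):
    cv2.imwrite(f"pics/{n}0.png",ctrl.get_image(n)[:,:,::-1]); print(ctrl.camera_model(n))
print(ctrl.get_obs())
E
```

```text
{'fx': 394.35086580450655, 'fy': 394.35086580450655, 'cx': 278.2497477386884, 'cy': 203.69448462395312, 'k1': -0.09406631087518508, 'position': array([422.2490207 ,  33.66399845, 899.21404924]), 'attitude': array([ 0.16247857, -0.12252143, -1.56619796])}
{'fx': 380.6545326986997, 'fy': 380.6545326986997, 'cx': 277.47857971429596, 'cy': 204.70393297913517, 'k1': 0.005635801171100192, 'position': array([ 98.00845119, 528.80246182, 584.80441322]), 'attitude': array([ 0.44938526, -1.05989212, -2.18291493])}
{'t': 0.1, 'qpos': array([-1.31899999e+00,  4.23748565e-01,  1.63058494e+00, -7.88556007e-06,
        1.08860166e+00, -1.90096070e-02]), 'qvel': array([ 0.00092318, -0.00109111, -0.00060769, -0.00113178,  0.00126264,
        0.00064161]), 'joint_torque': array([ 4.11170413e-04, -5.45609701e+01, -2.74325198e+01,  6.45685382e-02,
        1.88059226e-02, -2.52326544e-05]), 'ee_pos': array([ 167.08777144, -601.74448362,  222.0005841 ]), 'orientation': array([-3.11151650e+00, -4.23908167e-01,  2.55684290e-04]), 'ft_force': array([-0.61888313,  0.01939453, -1.07845144]), 'moment': array([-0.02590076,  0.07136158, -0.01675721]), 'grasp_force': 0.0, 'width': 88.06187236381439}
```

View pics/top0.png

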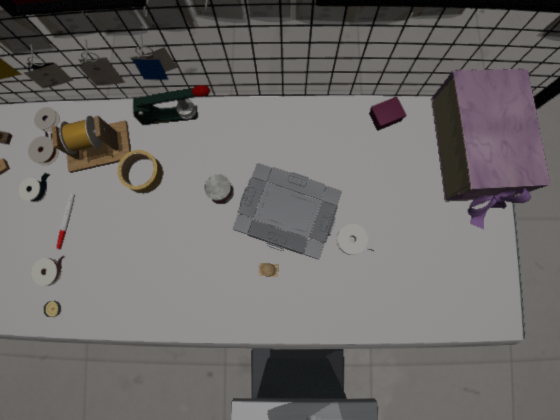

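View pics/scene0.png

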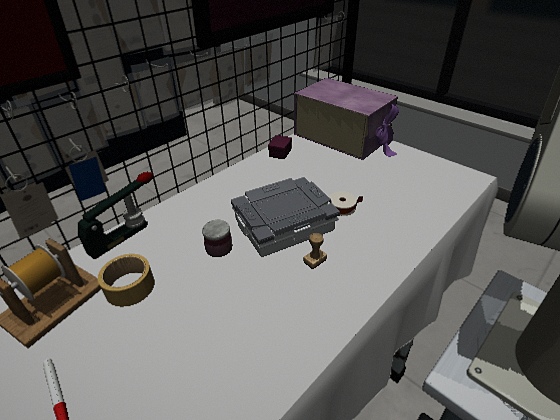

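The box is around pixel (288,211) in the top view, turned slightly clockwise. The jar is at (218,187), the stamp at (268,270) and the spool at (352,239). I'll enlarge the box to pick out the pads.

Run:
```python
import cv2
i=cv2.imread("pics/top0.png")[150:285,200:380]
i=cv2.convertScaleAbs(i,alpha=1.6)
cv2.imwrite("pics/crop0.png",cv2.resize(i,None,fx=4.4,fy=4.4,interpolation=cv2.INTER_CUBIC))
```

```text
(no output)
```

View pics/crop0.png

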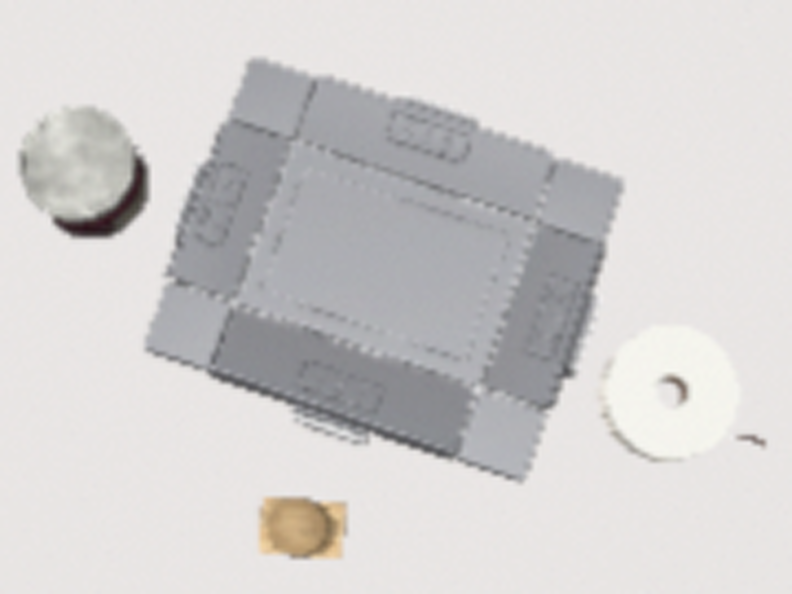

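```bash
cat > h.py <<'E'
from workcell import ctrl
import numpy as np, cv2
from scipy.spatial.transform import Rotation as R
def ray(name_or_m,uv,z):
    m=ctrl.camera_model(name_or_m) if isinstance(name_or_m,str) else name_or_m
    K=np.array([[m['fx'],0,m['cx']],[0,m['fy'],m['cy']],[0,0,1]])
    n=cv2.undistortPoints(np.array(uv,float).reshape(-1,1,2),K,np.array([m['k1'],0,0,0,0.]))[:,0]
    d=R.from_rotvec(m['attitude']).apply(np.c_[n[:,0],-n[:,1],-np.ones(len(n))])
    p=np.array(m['position']); z=np.broadcast_to(z,len(n))
    return p+d*((z-p[2])/d[:,2])[:,None]
def delta(target,yaw=None):
    "tool-frame shift (and turn) to a world target, tool pointing down, tool x at yaw (mod pi)"
    o=ctrl.get_obs(); r=R.from_rotvec(o['orientation'])
    s=r.inv().apply(np.array(target)-o['ee_pos'])
    if yaw is None: return s.round(1)
    best=min((( r.inv()*R.from_euler('z',yaw+k*np.pi)*R.from_euler('x',np.pi)).as_rotvec() for k in(0,1)),key=np.linalg.norm)
    return s.round(1),best.round(3)
E
python3 - <<'E'
from h import *
c=lambda a:np.array(a)/4.4+[200,150]
C=ray('top',c([(257,60),(622,182),(523,480),(148,350)]),60)
P=ray('top',c([(429,133),(217,205),(341,388),(552,317)]),67)
print(C.round(1),P.round(1),C.mean(0),P.mean(0))
e=lambda v:np.degrees(np.arctan2(v[1],v[0])).round(1)
print(e(C[0]-C[3]),e(C[1]-C[2]),e(C[3]-C[2])-90,e(C[0]-C[1])-90,e(P[0]-P[2]),e(P[1]-P[3])-90,np.linalg.norm(P[0]-P[2]),np.linalg.norm(P[1]-P[3]),np.linalg.norm(C[0]-C[3]))
m=P.mean(0); y=np.radians(e(P[0]-P[2]))
print(ray('top',c([(300,525),(75,165),(672,392)]),[70,60,26]).round(0))
print(delta([m[0],m[1],200],y), ctrl.get_obs()['qpos'][5])
E
```

```text
[[666.4  99.3  60. ]
 [603.2 -81.9  60. ]
 [457.2 -30.7  60. ]
 [520.1 151.   60. ]] [[626.6  13.4  67. ]
 [590.7 117.6  67. ]
 [500.9  56.5  67. ]
 [535.1 -45.4  67. ]] [561.71921544  34.41400643  60.        ] [563.33332611  35.53017662  67.        ]
-19.4 -19.3 -19.099999999999994 -19.200000000000003 -18.9 -18.900000000000006 132.92357755928015 172.16916708326116 155.23441076179114
[[ 436.   76.   70.]
 [ 613.  190.   60.]
 [ 502. -109.   26.]]
(array([ 552.3, -508. ,   22.7]), array([-0.001,  0.   ,  0.601])) -0.019009606981020423
```

The box is centred near (562.5, 35) with a yaw of about -19°. Next I'll move above it with the fingers shut.

```bash
python3 -m inch '[{"xyz":[30,-28,1],"rot":[0,0,0.05]},{"xyz":[65,-60,2],"rot":[0,0,0.1]},{"xyz":[95,-87,3],"rot":[0,0,0.15]},{"xyz":[125,-115,4],"rot":[0,0,0.2]},{"xyz":[155,-143,5],"rot":[0,0,0.25]},{"xyz":[185,-170,6],"rot":[0,0,0.3]},{"xyz":[215,-198,6],"rot":[0,0,0.35]},{"xyz":[245,-225,6],"rot":[0,0,0.4]},{"xyz":[275,-253,6],"rot":[0,0,0.45]},{"xyz":[305,-280,6],"rot":[0,0,0.5]},{"xyz":[335,-308,6],"rot":[0,0,0.55]},{"xyz":[360,-331,6],"rot":[0,0,0.6]}]' 255
python3 - <<'E'
from h import *
print(delta([562.5,35,200],np.radians(-19.2)))
E
```

```text
t: 1.1
ee_pos: [426.2, -184.6, 216.6]
orientation: [-3.098, 0.518, 0.0]
ft_force: [-0.7, -0.4, -0.7]
width: 11.5
grasp_force: 0.0
(array([  57.5, -251.9,   16.7]), array([-0.   ,  0.   ,  0.004]))
```

```bash
python3 -m inch '[{"xyz":[7,-32,2],"rot":[0,0,0]},{"xyz":[15,-65,4],"rot":[0,0,0]},{"xyz":[23,-100,6],"rot":[0,0,0]},{"xyz":[31,-135,8],"rot":[0,0,0]},{"xyz":[39,-170,10],"rot":[0,0,0]},{"xyz":[46,-200,12],"rot":[0,0,0]},{"xyz":[53,-230,14],"rot":[0,0,0]},{"xyz":[57,-251,16],"rot":[0,0,0]},{"xyz":[57,-251,16],"rot":[0,0,0]},{"xyz":[57,-251,16],"rot":[0,0,0]},{"xyz":[57,-251,16],"rot":[0,0,0]}]'
python3 - <<'E'
from h import *
m=ctrl.camera_model('wrist');im=ctrl.get_image('wrist');print(m)
import pickle;pickle.dump(m,open('m.pkl','wb'))
cv2.imwrite('pics/w1.png',cv2.convertScaleAbs(im[:,:,::-1],alpha=1.5))
print(ctrl.get_obs()['ee_pos'],ctrl.get_obs()['qpos'])
E
```

```text
t: 2.02
ee_pos: [559.8, 31.6, 200.3]
orientation: [3.099, -0.514, -0.002]
ft_force: [-0.2, -0.5, 0.4]
width: 0.0
grasp_force: 0.0
{'fx': 360.19493717662584, 'fy': 360.19493717662584, 'cx': 282.3698012892987, 'cy': 210.50863979973238, 'k1': -0.04060407500498744, 'position': array([629.67957218,   6.8402285 , 362.44565552]), 'attitude': array([-0.18779875,  0.26043436, -1.8870616 ])}
[559.82752451  31.29520994 200.46176305] [ 3.47443353e-02  3.57513051e-01  1.79115643e+00 -2.72023535e-04
  9.93920237e-01  1.93544102e+00]
```

View pics/w1.png

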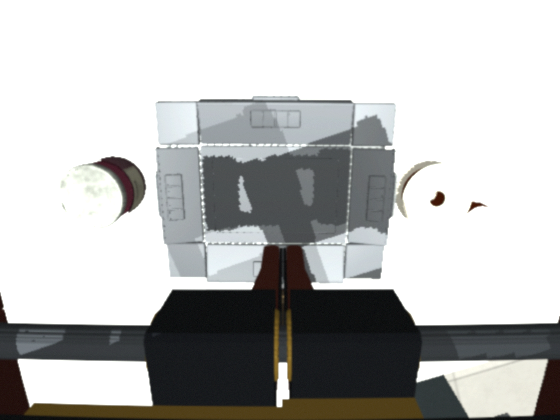

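The wrist view has the back pad at (275,119), the left pad at (175,197) and the right pad at (376,198). The fingers hide the front pad.

Run:
```python
from h import *
import pickle
m=pickle.load(open('m.pkl','rb'))
print(ray(m,[(275,119),(175,197),(376,198)],67).round(1))
u=np.radians(-19.2);X=np.array([np.cos(u),np.sin(u),0]);Y=np.array([-X[1],X[0],0]);c=np.array([562.5,35,0])
Q=dict(back=c+66*X,left=c+86*Y,front=c-66*X,right=c-86*Y)
for k,v in Q.items(): print(k,v.round(1),delta(v+[0,0,85]))
```

```text
[[624.3  14.5  67. ]
 [591.3 115.6  67. ]
 [535.4 -45.   67. ]]
back [624.8  13.3   0. ] [ 67.4  -4.1 115.4]
left [590.8 116.2   0. ] [  1.9 -90.4 115.4]
front [500.2  56.7   0. ] [-64.6  -4.8 115.5]
right [534.2 -46.2   0. ] [  1.   81.6 115.5]
```

Both cameras agree. I'll start with the back section: hover first, then press slowly.

```bash
python3 -m inch '[{"xyz":[20,-1,30],"rot":[0,0,0]},{"xyz":[45,-3,60],"rot":[0,0,0]},{"xyz":[67,-4,90],"rot":[0,0,0]},{"xyz":[67,-4,110],"rot":[0,0,0]},{"xyz":[67,-4,120],"rot":[0,0,0]},{"xyz":[67,-4,125],"rot":[0,0,0]},{"xyz":[67,-4,125],"rot":[0,0,0]},{"xyz":[67,-4,125],"rot":[0,0,0]}]'
python3 -m inch '[{"xyz":[0,0,3],"rot":[0,0,0]},{"xyz":[0,0,5],"rot":[0,0,0]},{"xyz":[0,0,7],"rot":[0,0,0]},{"xyz":[0,0,9],"rot":[0,0,0]},{"xyz":[0,0,11],"rot":[0,0,0]},{"xyz":[0,0,12],"rot":[0,0,0]},{"xyz":[0,0,13],"rot":[0,0,0]},{"xyz":[0,0,13],"rot":[0,0,0]}]'
```

```text
t: 2.73
ee_pos: [625.3, 14.0, 76.8]
orientation: [-3.099, 0.515, -0.001]
ft_force: [0.0, -0.9, 0.3]
width: 0.3
grasp_force: 0.0
t: 3.4
ee_pos: [624.8, 14.3, 62.3]
orientation: [3.099, -0.515, -0.002]
ft_force: [-0.3, -0.5, -0.2]
width: 0.6
grasp_force: 0.0
```

```bash
python3 -m inch '[{"xyz":[0,0,1],"rot":[0,0,0]},{"xyz":[0,0,1.5],"rot":[0,0,0]},{"xyz":[0,0,2],"rot":[0,0,0]},{"xyz":[0,0,2],"rot":[0,0,0]}]'
```

```text
t: 3.73
ee_pos: [625.0, 14.3, 61.6]
orientation: [3.099, -0.515, -0.001]
ft_force: [-4.4, -0.3, 9.9]
width: 0.6
grasp_force: 5.4
```

```bash
python3 -m inch '[{"xyz":[0,0,1],"rot":[0,0,0]},{"xyz":[0,0,1],"rot":[0,0,0]},{"xyz":[0,0,1],"rot":[0,0,0]}]'
```

```text
t: 3.98
ee_pos: [625.1, 14.3, 61.4]
orientation: [3.099, -0.515, -0.001]
ft_force: [-7.1, -1.0, 17.7]
width: 0.3
grasp_force: 8.8
```

Against a firm stop: 17.7 N with only 0.2 mm of travel, so it's shut. I'll retreat and go to the left section.

```bash
python3 -m inch '[{"xyz":[0,0,-5],"rot":[0,0,0]},{"xyz":[0,0,-20],"rot":[0,0,0]},{"xyz":[0,0,-40],"rot":[0,0,0]},{"xyz":[0,0,-40],"rot":[0,0,0]},{"xyz":[0,0,-40],"rot":[0,0,0]},{"xyz":[0,0,-40],"rot":[0,0,0]}]'
python3 - <<'E'
from h import *
cv2.imwrite('pics/w2.png',cv2.convertScaleAbs(ctrl.get_image('wrist')[:,:,::-1],alpha=1.5))
for p in ([590.8,116.2,76],[500.5,56.6,76],[534.4,-45.9,76]): print(delta(p))
E
```

```text
t: 4.48
ee_pos: [624.8, 14.3, 99.0]
orientation: [3.099, -0.515, -0.001]
ft_force: [-0.4, -0.3, -0.4]
width: -0.1
grasp_force: 0.0
[-64.9 -85.5  22.7]
[-1.311e+02  1.000e-01  2.280e+01]
[-65.8  86.1  22.8]
```

View pics/w2.png

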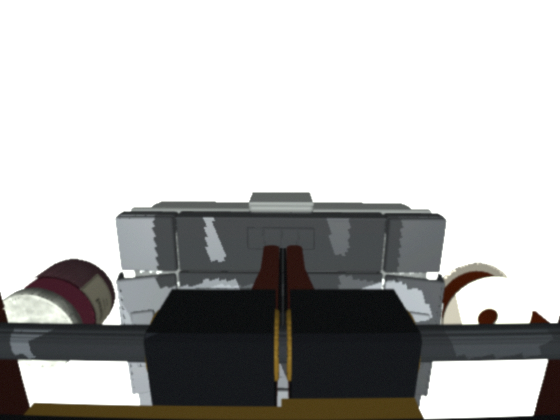

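The back section now lies level with the corners along one straight edge at row 215. Left is next.

```bash
python3 -m inch '[{"xyz":[-15,-20,0],"rot":[0,0,0]},{"xyz":[-35,-45,0],"rot":[0,0,0]},{"xyz":[-55,-70,0],"rot":[0,0,0]},{"xyz":[-65,-85.5,5],"rot":[0,0,0]},{"xyz":[-65,-85.5,15],"rot":[0,0,0]},{"xyz":[-65,-85.5,22],"rot":[0,0,0]},{"xyz":[-65,-85.5,22],"rot":[0,0,0]},{"xyz":[-65,-85.5,22],"rot":[0,0,0]}]'
python3 -m inch '[{"xyz":[0,0,3],"rot":[0,0,0]},{"xyz":[0,0,5],"rot":[0,0,0]},{"xyz":[0,0,7],"rot":[0,0,0]},{"xyz":[0,0,9],"rot":[0,0,0]},{"xyz":[0,0,11],"rot":[0,0,0]},{"xyz":[0,0,13],"rot":[0,0,0]},{"xyz":[0,0,14],"rot":[0,0,0]},{"xyz":[0,0,15],"rot":[0,0,0]},{"xyz":[0,0,15],"rot":[0,0,0]},{"xyz":[0,0,15],"rot":[0,0,0]}]'
```

```text
t: 5.2
ee_pos: [591.0, 115.1, 76.5]
orientation: [3.098, -0.516, -0.003]
ft_force: [0.0, 0.7, 0.4]
width: 0.3
grasp_force: 0.0
t: 6.03
ee_pos: [591.3, 116.1, 62.5]
orientation: [3.099, -0.515, -0.001]
ft_force: [0.1, -0.4, -0.5]
width: 0.4
grasp_force: 0.0
```

```bash
python3 -m inch '[{"xyz":[0,0,1],"rot":[0,0,0]},{"xyz":[0,0,2],"rot":[0,0,0]},{"xyz":[0,0,3],"rot":[0,0,0]},{"xyz":[0,0,3],"rot":[0,0,0]},{"xyz":[0,0,3],"rot":[0,0,0]}]'
```

```text
t: 6.45
ee_pos: [591.6, 116.2, 61.5]
orientation: [-3.099, 0.515, -0.001]
ft_force: [-5.9, -1.4, 16.4]
width: 0.3
grasp_force: 8.5
```

The left section hit the stop as well. On to the front: lift, cross, press.

```bash
python3 -m inch '[{"xyz":[0,0,-5],"rot":[0,0,0]},{"xyz":[0,0,-20],"rot":[0,0,0]},{"xyz":[0,0,-40],"rot":[0,0,0]},{"xyz":[-15,20,-40],"rot":[0,0,0]},{"xyz":[-35,45,-40],"rot":[0,0,0]},{"xyz":[-55,70,-40],"rot":[0,0,0]},{"xyz":[-66,85.5,-36],"rot":[0,0,0]},{"xyz":[-66,85.5,-26],"rot":[0,0,0]},{"xyz":[-66,85.5,-18],"rot":[0,0,0]},{"xyz":[-66,85.5,-18],"rot":[0,0,0]},{"xyz":[-66,85.5,-18],"rot":[0,0,0]}]'
python3 -m inch '[{"xyz":[0,0,3],"rot":[0,0,0]},{"xyz":[0,0,5],"rot":[0,0,0]},{"xyz":[0,0,7],"rot":[0,0,0]},{"xyz":[0,0,9],"rot":[0,0,0]},{"xyz":[0,0,11],"rot":[0,0,0]},{"xyz":[0,0,13],"rot":[0,0,0]},{"xyz":[0,0,15],"rot":[0,0,0]},{"xyz":[0,0,16],"rot":[0,0,0]},{"xyz":[0,0,17],"rot":[0,0,0]},{"xyz":[0,0,17],"rot":[0,0,0]},{"xyz":[0,0,17],"rot":[0,0,0]}]'
```

```text
t: 7.37
ee_pos: [502.4, 57.1, 77.1]
orientation: [-3.099, 0.514, 0.0]
ft_force: [0.4, 0.6, 0.3]
width: 0.8
grasp_force: 0.0
t: 8.28
ee_pos: [501.4, 56.7, 61.5]
orientation: [-3.099, 0.515, -0.0]
ft_force: [-4.4, 1.2, 12.5]
width: 0.4
grasp_force: 6.5
```

```bash
python3 -m inch '[{"xyz":[0,0,1],"rot":[0,0,0]},{"xyz":[0,0,1],"rot":[0,0,0]},{"xyz":[0,0,1],"rot":[0,0,0]}]'
python3 -m inch '[{"xyz":[0,0,-5],"rot":[0,0,0]},{"xyz":[0,0,-20],"rot":[0,0,0]},{"xyz":[0,0,-40],"rot":[0,0,0]},{"xyz":[15,20,-40],"rot":[0,0,0]},{"xyz":[35,45,-40],"rot":[0,0,0]},{"xyz":[55,70,-40],"rot":[0,0,0]},{"xyz":[65,86,-36],"rot":[0,0,0]},{"xyz":[65,86,-26],"rot":[0,0,0]},{"xyz":[65,86,-18],"rot":[0,0,0]},{"xyz":[65,86,-18],"rot":[0,0,0]},{"xyz":[65,86,-18],"rot":[0,0,0]}]'
python3 -m inch '[{"xyz":[0,0,3],"rot":[0,0,0]},{"xyz":[0,0,5],"rot":[0,0,0]},{"xyz":[0,0,7],"rot":[0,0,0]},{"xyz":[0,0,9],"rot":[0,0,0]},{"xyz":[0,0,11],"rot":[0,0,0]},{"xyz":[0,0,13],"rot":[0,0,0]},{"xyz":[0,0,15],"rot":[0,0,0]},{"xyz":[0,0,16],"rot":[0,0,0]},{"xyz":[0,0,17.5],"rot":[0,0,0]},{"xyz":[0,0,17.5],"rot":[0,0,0]},{"xyz":[0,0,17.5],"rot":[0,0,0]}]'
```

```text
t: 8.53
ee_pos: [501.5, 56.7, 61.2]
orientation: [-3.099, 0.515, -0.0]
ft_force: [-6.4, 0.1, 22.4]
width: 0.3
grasp_force: 11.2
t: 9.45
ee_pos: [533.9, -44.8, 76.7]
orientation: [3.099, -0.513, -0.004]
ft_force: [0.5, 0.4, 0.4]
width: 0.5
grasp_force: 0.0
t: 10.37
ee_pos: [535.2, -45.8, 61.4]
orientation: [3.099, -0.515, 0.0]
ft_force: [-4.9, -1.2, 16.9]
width: 0.3
grasp_force: 8.2
```

All four have reached the stop. I'll rise clear and check from above.

```bash
python3 -m inch '[{"xyz":[0,0,-5],"rot":[0,0,0]},{"xyz":[0,0,-20],"rot":[0,0,0]},{"xyz":[0,0,-45],"rot":[0,0,0]},{"xyz":[0,0,-70],"rot":[0,0,0]},{"xyz":[-10,20,-100],"rot":[0,0,0]},{"xyz":[-30,50,-130],"rot":[0,0,0]},{"xyz":[-55,80,-140],"rot":[0,0,0]},{"xyz":[-80,110,-140],"rot":[0,0,0]},{"xyz":[-100,140,-140],"rot":[0,0,0]},{"xyz":[-115,160,-140],"rot":[0,0,0]},{"xyz":[-115,160,-140],"rot":[0,0,0]}]'
python3 -m inch '[{"xyz":[0,30,0],"rot":[0,0,0]},{"xyz":[0,60,0],"rot":[0,0,0]},{"xyz":[0,90,0],"rot":[0,0,0]},{"xyz":[0,120,0],"rot":[0,0,0]},{"xyz":[0,150,0],"rot":[0,0,0]},{"xyz":[0,150,0],"rot":[0,0,0]},{"xyz":[0,150,0],"rot":[0,0,0]}]'
python3 - <<'E'
from h import *
a=cv2.resize(cv2.convertScaleAbs(ctrl.get_image('top')[150:285,200:380,::-1],alpha=1.5),(400,300),interpolation=cv2.INTER_CUBIC)
b=cv2.resize(ctrl.get_image('scene')[165:285,190:350,::-1],(400,300),interpolation=cv2.INTER_CUBIC)
cv2.imwrite('pics/f.png',np.hstack([a,cv2.convertScaleAbs(b,alpha=1.5)]))
E
```

```text
t: 11.28
ee_pos: [370.9, -161.0, 200.1]
orientation: [3.098, -0.519, -0.003]
ft_force: [0.0, 0.5, -0.7]
width: 0.6
grasp_force: 0.0
t: 11.87
ee_pos: [326.2, -302.9, 200.0]
orientation: [-3.098, 0.519, -0.001]
ft_force: [-0.4, 0.5, 0.1]
width: 0.6
grasp_force: 0.0
```

View pics/f.png

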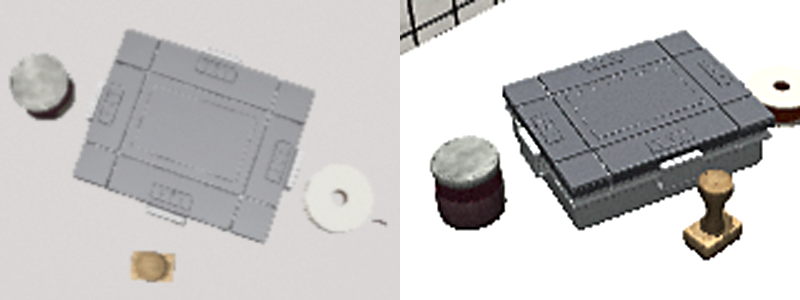

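All four sections are flush: the lid is evenly shaded, with straight edges in both views. The jar (42,85), stamp (153,265) and spool (338,198) haven't moved. Handing in.

```bash
python3 -c "
from workcell import ctrl
print(ctrl.close_job())"
```

```text
the job is handed in; nothing more can be done
None
```

I pressed all four rim sections onto their stops, and they look flush in the final pictures, with the box, jar, stamp and spool apparently unmoved; the arm is clear and the job was handed in at about 12 s of the 48 s allowed (no verdict was returned).

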